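# Repack the router's wall plate and antenna

## Robot

A 6-joint arm with a two-finger parallel gripper is mounted at the origin on the work surface. World frame = base frame: x ahead of the robot, y to its left, z up, the work surface at z = 0. Lengths are in m, angles in rad, forces in N, time in s.
With the tool pointing down it reaches from about 0.225 to 0.875 m from the base axis. Payload 3.4 kg.
Tool frame: the origin (TCP) lies at the very end of the fingers, on their centre line; the grasp point (between the pads) lies manip.grip_point_offset behind it (manip.grip_point_offset is the distance from the TCP to the grasp point, in m); z points along the fingers, y is the line along which they close (so a half turn about z gives the same grasp; the last joint's range is limited). The gripper opens to 85 mm and grips with 20 to 120 N. Pads are 22 mm wide; open, the fingers measure 114 mm over their backs; the gripper's body (76 mm by 85 mm) begins 54 mm behind the grasp point. The pads swing forward as they close: fully open they stand 13 mm farther back than shut.
Start: joints at [-1.338, 0.276, 1.505, -0, 1.361, -0.121], TCP at [0.199, -0.539, 0.231] pointing down, gripper open.
Joint ranges: [-2.89, 2.89], [-0.75, 2.08], [0.22, 2.7], [-1.18, 4.32], [0.11, 2.71], [-2.7, 2.7]. Speed limits (rad/s): [2.57, 2.57, 3.14, 3.14, 3.14, 3.14].

## Interface

Orientations are given as a unit quaternion [w, x, y, z].
In Python, from rig import manip gives the robot as it stands.
- The arm moves only by the shell command python3 -m pendant 'ROWS' [FORCE]. ROWS is JSON, a list of rows, each an object of numbers: "jaw": the opening, from -1 (shut) to 1 (fully open); "tx", "ty", "tz": the shift along the world's x, y, z in cm; "ax", "ay", "az": the turn, a rotation vector about the world's x, y, z in degrees. In form: [{"jaw": .., "tx": .., "ty": .., "tz": .., "ax": .., "ay": .., "az": ..}, ...]. A call has 1 to 10 rows; each row is the pose to reach, as a shift and turn from the pose commanded when the call began; what a row does not reach only later rows make up. A row lasts 1/8 s, in which the tool goes at most 62.5 mm and 10.7 degrees, less where a joint would pass 70% of its speed; a pose out of reach is approached as far as the arm can. A call with a gripper value outside its range is refused whole. The fingers move at their own pace and stop on an object; FORCE is the grip in N (left out, the last holds). Time passes only in rows, so rows that repeat a pose let the fingers close. It gives the time, the measured TCP pose, the force, the opening and the grip force at its end, in the units of the state.
- manip.get_state(): the state, without advancing time (a new reading comes with each control period).
- manip.get_image(name): name is "scene" or "side" or "wrist"; returns a dict with "pixels" (400x640x3 uint8, blue, green, red), "depth" (400x640 float32, m along the optical axis (not along the pixel's ray), 0 where there is no reading), "fx", "fy", "cx", "cy" (pixels), "D" ([k1, k2, p1, p2, k3] as OpenCV has them; the pictures are not rectified), "pose" (4x4, takes a point from camera to world coordinates). Camera axes: x right, y down, z forward; pixel columns grow to the right and rows downward; lengths in m; the calibration is good to about 2 mm. A picture is of the moment at which its call begins.
- manip.sign_off(): hands the job in; it is judged then, once.
The state is a dict: "clock": time; "qpos": joint angles; "qd": joint speeds; "effort": joint torques, N m; "position": TCP position; "ee_rot": TCP orientation; "contact_force": force on the tool from outside, world axes, zero at the start; "moment": the same for the moment, N m; "width": finger opening in m; "gripper_force": force on a finger pad.
Only numpy, scipy, OpenCV 4.12 (cv2) and the standard library are available. Lean on these libraries where they do the work, as an engineer would, in place of code of your own. Each camera call takes 0.05 s, during which the arm holds its last target. There are 200 camera calls.

## Task

Put the router kit back in its places. Slide the flat wall plate across the table, without lifting it, cut-corner end first, into the open-fronted bay until it is fully home against the back wall. Lay the loose antenna gently, without dropping it, flat in the tray's long trough with its wide knuckle in the wide pocket; leave everything else where it lies.

Things in the scene. Friction and masses are not known exactly. Their poses are not given: they have to be found in the camera images.
- plate: White flat wall plate, 140 x 110 x 12 mm, 0.16 kg, loose on the table in front of the bay's mouth, nose within about 20 degrees of it. Origin: centre of its underside. x runs along its length to the nose, the end with two cut corners (x=+70 mm, 70 mm wide); the straight rear edge, 110 mm wide, is at x=-70 mm; z up. Too wide to grasp: it is pushed by its edges.
- plate_nose (a point): Middle of the plate's cut-corner end edge: 70 mm from the plate's origin along its x, 6 mm above its underside.
- bay: Open-fronted bay fixed to the table: white walls 18 mm high, 8 mm thick, no floor but the table. Origin on the table, where the plate's centre lies when fully home; x points from the mouth to the back wall (inner face x=+70 mm). Side walls' inner faces are at y=+-60 mm, from the back to x=-50 mm. A plate fully home has its rear edge at x=-70 mm.
- antenna: Loose white paddle antenna, 170 mm long, 14 mm thick, 50 g, lying flat on the table. Origin: middle of its length and width, on its underside. x runs along it to the blade's plain tip (x=+85 mm); the wide knuckle, 36 mm across, is at x=-85 to -57 mm; the rest is the blade, 22 mm across. z up. It can be grasped across the blade at its origin.
- antenna_tip (a point): Plain tip of the antenna: x=+85 mm on its axis, 7 mm above its underside.
- tray: Tray fixed to the table: grey floor 4 mm thick, white walls up to 14 mm above the table. Origin on the table under the middle of its long trough; x runs along the trough from wide pocket to narrow end, inside x=-89 to +89 mm. Narrow part: x=+42 to +89 mm, 30 mm wide inside. A properly laid antenna has its origin over this one, 4 mm up, both x axes the same way.
- bay_mouth (a point): Middle of the bay's mouth on the table, at the bay's x=-86 mm; here the two flared guides, which run from the side walls' ends, are about 160 mm apart.
- tray_pocket (a point): Centre of the trough's wide pocket, on its floor (x=-69, z=4 mm in the tray): pocket x=-89 to -50 mm, 44 mm wide inside, walls 6 mm thick. Between pocket and narrow part (x=-50 to +42 mm) there are no side walls: fingers have room from the tray's edge at y=-40 mm to a wall at y=+62 mm, beyond which is the side compartment (to y=+115 mm).
- screwdriver: Black-handled screwdriver 170 mm long lying on the table; leave alone. Origin: middle of its underside. It and the antenna swap places from start to start.
- bracket: Small steel L bracket, 75 x 30 x 25 mm, lying in the tray's side compartment; leave alone. Origin: underside centre.
- adapter: White plug-in power adapter, 60 x 36 x 30 mm, on the table between plate and tray; leave alone. Origin: underside centre.
Things that resemble listed ones, but are neither listed nor needed, are in the scene too. Leave any brown look-alike of the antenna alone. Leave any turquoise look-alike of the plate alone.

How it is judged:
By the outcome, as a careful person would: the job done as asked, in the order asked, and still so for the second after the job is handed in, with the robot touching nothing.
It also fails if it takes over 58 s, if anything falls off the work surface, if the arm or the gripper's body presses on something with over 40 N, if the wrist force passes 120 N, or if a joint passes its speed limit or range.

## Working session

There is one attempt and no reset: what is moved stays moved. The work goes in short steps, Python scripts to look and compute and a shell command to move; the robot and the scene stay as the last step left them, time stands still between calls to the robot, and variables do not carry over. Pictures are saved under pics/ and viewed, at most 10 in all, crops included, and the job is handed in when it is done.

```bash
mkdir -p pics; cat > h.py <<'E'
import numpy as np, cv2
from rig import manip
def ray(im,uv,h):
    K=np.array([[im['fx'],0,im['cx']],[0,im['fy'],im['cy']],[0,0,1]])
    n=cv2.undistortPoints(np.array(uv,float).reshape(-1,1,2),K,np.array(im['D'],float))[:,0]
    d=np.c_[n,np.ones(len(n))]@np.array(im['pose'])[:3,:3].T
    o=np.array(im['pose'])[:3,3]
    return o+d*((h-o[2])/d[:,2])[:,None]
def proj(im,P):
    T=np.linalg.inv(np.array(im['pose']))
    K=np.array([[im['fx'],0,im['cx']],[0,im['fy'],im['cy']],[0,0,1]])
    r=cv2.Rodrigues(T[:3,:3])[0]
    return cv2.projectPoints(np.array(P,float),r,T[:3,3],K,np.array(im['D'],float))[0][:,0]
E
python3 - <<'E'
from h import *
import pickle
for n in ("scene","side","wrist"):
    im=manip.get_image(n); cv2.imwrite(f"pics/{n}0.png",im['pixels']); pickle.dump(im,open(f"{n}0.pkl","wb"))
    print(n,np.round(np.array(im['pose']),3).tolist(),im['fx'])
print(manip.get_state(),manip.grip_point_offset)
E
```

```text
scene [[0.696, 0.467, -0.545, 1.108], [0.718, -0.449, 0.532, -0.596], [0.004, -0.762, -0.648, 0.778], [0.0, 0.0, 0.0, 1.0]] 488.6722648870388
side [[-0.997, -0.047, 0.06, 0.427], [-0.076, 0.552, -0.83, 0.913], [0.007, -0.832, -0.554, 0.645], [0.0, 0.0, 0.0, 1.0]] 454.3582598290832
wrist [[0.346, -0.893, -0.287, 0.273], [-0.938, -0.33, -0.104, -0.512], [-0.001, 0.305, -0.952, 0.374], [0.0, 0.0, 0.0, 1.0]] 297.62522739208526
{'clock': 0.15, 'qpos': array([-1.33801607e+00,  2.76429182e-01,  1.50582835e+00, -4.01735180e-07,
        1.36071922e+00, -1.20996111e-01]), 'qd': array([ 0.00107458, -0.00017613, -0.0040484 , -0.00085527,  0.00064392,
        0.00102169]), 'effort': array([ 7.09621090e-04, -4.17146015e+01, -2.46032023e+01, -2.22565150e-04,
        7.57671834e-03,  1.02810560e-05]), 'position': array([ 0.19910943, -0.53900368,  0.23065572]), 'ee_rot': array([-6.90958181e-04,  9.84395793e-01,  1.75967168e-01, -3.88560779e-05]), 'contact_force': array([-0.39625213, -0.40688303,  0.41323535]), 'moment': array([ 0.00609152, -0.0056153 ,  0.0061805 ]), 'gripper_force': 0.0, 'width': 0.08528719567086757} 0.0187
```

View pics/scene0.png

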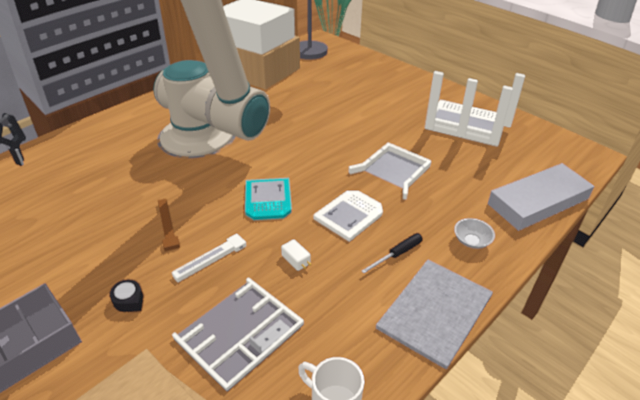

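View pics/side0.png

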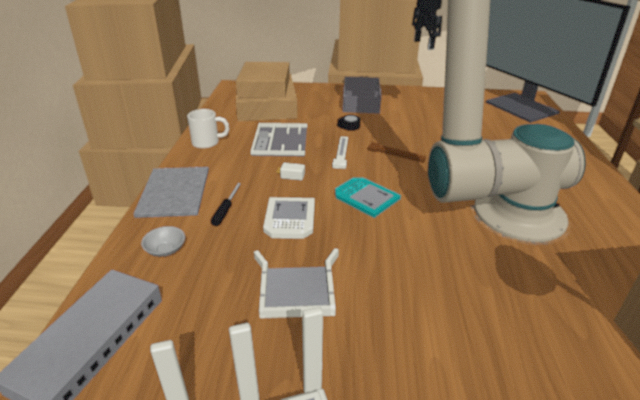

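Scene picture: the white plate is at (348,214) and the turquoise look-alike at (268,197). The bay is at (397,167). The white antenna is at (210,258) with its knuckle at (237,243), and the brown look-alike is at (168,223). The tray is at (237,333), the screwdriver at (392,255) and the adapter at (295,254). The white plate and white antenna fit the description by colour; I'll check them in one enlarged crop with contours.

```bash
cat > seg.py <<'E'
from h import *
import pickle,sys
def comps(im,minA=60):
    hsv=cv2.cvtColor(im['pixels'],cv2.COLOR_BGR2HSV)
    m=((hsv[...,1]<45)&(hsv[...,2]>165)).astype(np.uint8)
    n,l,s,c=cv2.connectedComponentsWithStats(m)
    return m,l,[(i,*s[i],*c[i].round()) for i in range(1,n) if s[i][4]>minA]
if __name__=="__main__":
    for nm in("scene","side"):
        im=pickle.load(open(nm+"0.pkl","rb")); m,l,cs=comps(im)
        for c in cs:
            P=ray(im,[[c[6],c[7]]],.012)[0]
            if abs(P[1])<.7 and .1<P[0]<.95: print(nm,[int(v) for v in c],P.round(3))
    im=pickle.load(open("scene0.pkl","rb")); m,l,cs=comps(im)
    o=im['pixels'].copy()
    a=cv2.resize(o[135:390,150:450],None,fx=2.3,fy=2.3,interpolation=cv2.INTER_CUBIC)
    cv2.imwrite("pics/crop0.png",a)
E
python3 seg.py
```

```text
scene [4, 425, 71, 100, 75, 3683, 472, 112] [0.501 0.689 0.012]
scene [15, 349, 143, 82, 56, 1819, 394, 166] [0.511 0.282 0.012]
scene [17, 491, 164, 103, 54, 2721, 542, 190] [0.84  0.481 0.012]
scene [23, 252, 181, 32, 21, 545, 267, 191] [ 0.358 -0.027  0.012]
scene [25, 314, 191, 69, 50, 1993, 349, 213] [0.554 0.059 0.012]
scene [28, 455, 219, 40, 27, 546, 473, 235] [0.801 0.207 0.012]
scene [30, 172, 234, 74, 48, 920, 209, 257] [ 0.443 -0.26   0.012]
scene [31, 282, 240, 28, 30, 549, 295, 254] [ 0.564 -0.121  0.012]
scene [32, 362, 254, 29, 19, 76, 375, 263] [ 0.7   -0.017  0.012]
scene [33, 377, 260, 115, 105, 6326, 435, 311] [ 0.864 -0.029  0.012]
scene [34, 173, 278, 131, 111, 2829, 245, 336] [ 0.653 -0.327  0.012]
scene [35, 115, 283, 20, 16, 240, 124, 290] [ 0.399 -0.441  0.012]
scene [36, 299, 357, 65, 43, 2148, 334, 379] [ 0.827 -0.272  0.012]
side [34, 188, 109, 41, 39, 1029, 205, 127] [ 0.879 -0.376  0.012]
side [37, 251, 123, 56, 32, 605, 277, 140] [ 0.636 -0.305  0.012]
side [39, 333, 137, 15, 31, 249, 341, 155] [ 0.439 -0.229  0.012]
side [44, 281, 163, 24, 17, 339, 292, 171] [ 0.568 -0.129  0.012]
side [45, 264, 197, 50, 41, 1293, 289, 221] [0.549 0.092 0.012]
side [48, 152, 227, 22, 19, 319, 163, 236] [0.817 0.17  0.012]
side [50, 326, 249, 12, 21, 142, 331, 259] [0.446 0.212 0.012]
side [51, 254, 251, 14, 44, 230, 262, 272] [0.581 0.262 0.012]
side [52, 259, 271, 77, 129, 2465, 308, 339] [0.475 0.416 0.012]
side [53, 229, 323, 30, 77, 1489, 244, 361] [0.574 0.468 0.012]
side [54, 151, 341, 36, 59, 1257, 168, 370] [0.691 0.496 0.012]
```

View pics/crop0.png

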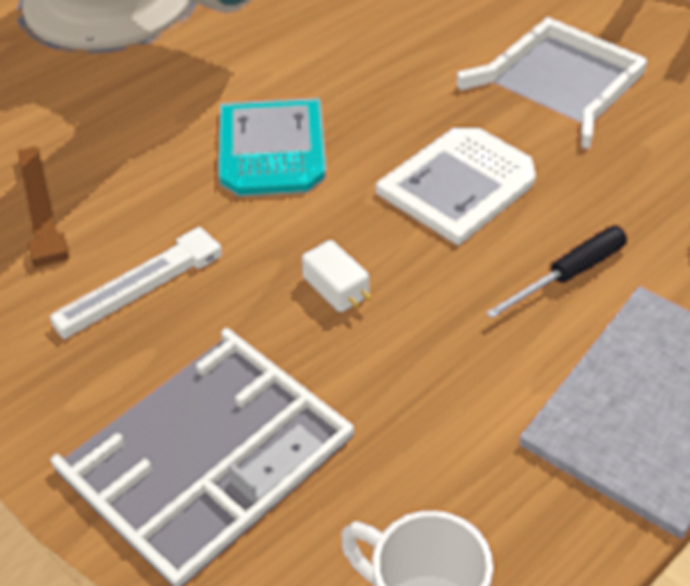

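The crop confirms the white plate (crop 455,185), with its cut corners at the far right facing the bay. The white antenna has its knuckle at upper right (200,248) and its tip at lower left (60,322). The tray's wider wall pair is at upper right, so its x axis points to lower left, the same way as the antenna. Next, coarse poses.

```bash
cat > pts.py <<'E'
from h import *
def cloud(im):
    d=im['depth']; v,u=np.nonzero(d>0)
    K=np.array([[im['fx'],0,im['cx']],[0,im['fy'],im['cy']],[0,0,1]])
    n=cv2.undistortPoints(np.c_[u,v].astype(float).reshape(-1,1,2),K,np.array(im['D'],float))[:,0]
    T=np.array(im['pose']); P=np.c_[n,np.ones(len(n))]*d[v,u][:,None]@T[:3,:3].T+T[:3,3]
    return P,np.c_[u,v],im['pixels'][v,u]
def rect(P,c,r,zlo,zhi,white=None):
    m=(np.hypot(*(P[:,:2]-c).T)<r)&(P[:,2]>zlo)&(P[:,2]<zhi)
    if white is not None: m&=white
    q=P[m]
    if len(q)<15: return None
    R=cv2.minAreaRect((q[:,:2]*1000).astype(np.float32))
    return len(q),np.round(R[0],1),np.round(R[1],1),round(R[2],1),np.round(np.percentile(q[:,2],[5,50,95]),4)
def white(c): 
    h=cv2.cvtColor(c[None],cv2.COLOR_BGR2HSV)[0]; return (h[:,1]<45)&(h[:,2]>150)
E
python3 - <<'E'
from pts import *; import pickle
for n in("scene","side","wrist"):
    P,uv,c=cloud(pickle.load(open(n+"0.pkl","rb"))); w=white(c)
    for nm,ce,r,lo,hi in(("plate",(.554,.07),.1,.007,.018),("bay",(.51,.26),.13,.01,.025),("ant",(.44,-.25),.11,.008,.02),("tray",(.64,-.32),.16,.009,.02)):
        print(n,nm,rect(P,ce,r,lo,hi,w))
    t=(np.hypot(*(P[:,:2]-[.45,-.05]).T)<.03); print('table z',np.median(P[t,2]) if t.any() else None)
E
```

```text
scene plate (1876, array([552.2,  67.2]), array([113.7, 144.6]), 3.1, array([0.0098, 0.0128, 0.0153]))
scene bay (569, array([513.5, 246. ]), array([173.5, 228.6]), 7.6, array([0.0109, 0.017 , 0.0209]))
scene ant (765, array([ 446.4, -251.6]), array([160.5, 129.1]), 47.0, array([0.0097, 0.0137, 0.0163]))
scene tray (1774, array([ 631.5, -325.6]), array([156. , 193.2]), 3.3, array([0.0097, 0.0136, 0.0162]))
table z 0.0032797576742362167
side plate (1234, array([551.1,  67.6]), array([110.8, 147.2]), 2.8, array([0.01  , 0.0126, 0.0146]))
side bay (1016, array([514.7, 246.4]), array([173.2, 230.9]), 7.5, array([0.0111, 0.0177, 0.0199]))
side ant (239, array([ 485.9, -256.9]), array([170.9, 121.3]), 89.1, array([0.0111, 0.0146, 0.017 ]))
side tray (447, array([ 676., -322.]), array([247.8, 199.9]), 3.7, array([0.0095, 0.0137, 0.0164]))
table z 0.002292844817255224
wrist plate None
wrist bay None
wrist ant None
wrist tray None
table z None
```

```bash
cat > bay.py <<'E'
from pts import *; import pickle
def bay(P,w,c=(.51,.26),th=97.5):
    m=w&(P[:,2]>.014)&(P[:,2]<.024)&(np.hypot(*(P[:,:2]-c).T)<.13); q=P[m,:2]-c
    for _ in range(4):
        t=np.radians(th); e=np.array([[np.cos(t),np.sin(t)],[-np.sin(t),np.cos(t)]]); b=q@e.T
        # side walls -45<x<60, back wall |y|<50
        s=(b[:,0]>-40)&(b[:,0]<60); L=b[s&(b[:,1]>50)&(b[:,1]<78)]; R=b[s&(b[:,1]<-50)&(b[:,1]>-78)] if 0 else None
        B=b*1000; s=(B[:,0]>-40)&(B[:,0]<60)
        L=B[s&(abs(B[:,1]-64)<18)]; R=B[s&(abs(B[:,1]+64)<18)]; K=B[(abs(B[:,1])<50)&(abs(B[:,0]-74)<25)]
        if min(len(L),len(R),len(K))<8: print(len(L),len(R),len(K)); return
        pl=np.polyfit(L[:,0],L[:,1],1); pr=np.polyfit(R[:,0],R[:,1],1)
        th+=np.degrees((pl[0]*len(L)+pr[0]*len(R))/(len(L)+len(R)))
        dy=(L[:,1].mean()+R[:,1].mean())/2; dx=np.median(K[:,0])-74
        c=c+(np.array([dx,dy])/1000)@e
    print(len(L),len(R),len(K),'bay',np.round(np.array(c)*1000,1),'th',round(th,2),'walls y',L[:,1].mean().round(1),R[:,1].mean().round(1),np.percentile(K[:,0],[5,95]))
    return c,th
if __name__=="__main__":
    for n in("scene","side"):
        P,uv,c=cloud(pickle.load(open(n+"0.pkl","rb"))); bay(P,white(c))
E
python3 bay.py
```

```text
103 99 93 bay [518.4 328. ] th 96.59 walls y 59.6 -67.7 [86.37032204 96.59146038]
153 160 185 bay [509.8 343.9] th 96.96 walls y 62.0 -67.0 [91.0238498  98.63212361]
```

```bash
python3 -m pendant '[{"jaw":0.5,"tx":3.8,"ty":5.4,"az":7},{"jaw":0.5,"tx":7.2,"ty":10.2,"az":14},{"jaw":0.5,"tx":10.8,"ty":15.2,"az":22},{"jaw":0.5,"tx":14.4,"ty":20.2,"az":30},{"jaw":0.5,"tx":18,"ty":25.2,"az":38},{"jaw":0.5,"tx":21.6,"ty":30.2,"az":46},{"jaw":0.5,"tx":25.2,"ty":35.2,"az":53},{"jaw":0.5,"tx":28.8,"ty":40.2,"az":60},{"jaw":0.5,"tx":32.4,"ty":45.4,"az":67},{"jaw":0.5,"tx":35.8,"ty":50.4,"az":73}]'
```

```text
invalid input at $[0]: expected keys jaw, tx, ty, tz, ax, ay, az
```

```bash
sed -i 's/q=P\[m,:2\]-c$/Q=P[m,:2]/; s/b=q@e.T/b=(Q-c)@e.T/' bay.py; python3 bay.py
```

```text
92 93 95 bay [512.1 277.2] th 96.26 walls y 63.3 -63.3 [69.51042118 81.18563399]
156 167 227 bay [509.8 282. ] th 96.87 walls y 63.9 -63.9 [69.20843992 78.09877643]
```

```bash
python3 -m pendant '[{"jaw":0.5,"tx":3.8,"ty":5.4,"tz":0,"ax":0,"ay":0,"az":7},{"jaw":0.5,"tx":7.2,"ty":10.2,"tz":0,"ax":0,"ay":0,"az":14},{"jaw":0.5,"tx":10.8,"ty":15.2,"tz":0,"ax":0,"ay":0,"az":22},{"jaw":0.5,"tx":14.4,"ty":20.2,"tz":0,"ax":0,"ay":0,"az":30},{"jaw":0.5,"tx":18,"ty":25.2,"tz":0,"ax":0,"ay":0,"az":38},{"jaw":0.5,"tx":21.6,"ty":30.2,"tz":0,"ax":0,"ay":0,"az":46},{"jaw":0.5,"tx":25.2,"ty":35.2,"tz":0,"ax":0,"ay":0,"az":53},{"jaw":0.5,"tx":28.8,"ty":40.2,"tz":0,"ax":0,"ay":0,"az":60},{"jaw":0.5,"tx":32.4,"ty":45.4,"tz":0,"ax":0,"ay":0,"az":67},{"jaw":0.5,"tx":35.8,"ty":50.4,"tz":0,"ax":0,"ay":0,"az":73}]'; python3 - <<'E'
from pts import *
im=manip.get_image("wrist"); P,uv,c=cloud(im); w=white(c)
print('plate',rect(P,(.552,.067),.1,.007,.018,w))
t=(np.hypot(*(P[:,:2]-[.47,-.05]).T)<.03); print(np.median(P[t,2]))
E
```

```text
clock: 1.4
position: [0.5581, -0.0336, 0.2312]
ee_rot: [0.0, 0.685, 0.728, -0.0]
contact_force: [0.8, -0.3, 0.9]
width: 0.0643
gripper_force: 0.0
plate (12153, array([551.2,  68.1]), array([109.9, 140.3]), 2.8, array([0.0115, 0.0128, 0.0141]))
0.0009440141173570893
```

```bash
python3 -m pendant '[{"jaw":0.5,"tx":-1,"ty":6,"tz":0,"ax":0,"ay":0,"az":0},{"jaw":0.5,"tx":-2,"ty":12,"tz":0,"ax":0,"ay":0,"az":0},{"jaw":0.5,"tx":-3,"ty":18,"tz":0,"ax":0,"ay":0,"az":0},{"jaw":0.5,"tx":-4,"ty":22,"tz":0,"ax":0,"ay":0,"az":0},{"jaw":0.5,"tx":-4,"ty":22,"tz":0,"ax":0,"ay":0,"az":0}]'; python3 - <<'E'
from pts import *; from bay import bay
im=manip.get_image("wrist"); P,uv,c=cloud(im); w=white(c)
bay(P,w,(.511,.28),96.6); bay(P,P[:,0]<9,(.511,.28),96.6)
print(P[:,1].max())
E
```

```text
clock: 2.08
position: [0.516, 0.187, 0.2311]
ee_rot: [-0.001, 0.685, 0.728, -0.0]
contact_force: [-0.4, -0.2, 0.4]
width: 0.064
gripper_force: 0.0
750 785 965 bay [510.5 280.4] th 96.94 walls y 63.4 -63.4 [70.44350127 78.09663321]
759 788 977 bay [510.5 280.5] th 96.97 walls y 63.4 -63.4 [70.36126456 78.12291656]
0.3857066051714861
```

```bash
python3 -m pendant '[{"jaw":0.5,"tx":1,"ty":-6,"tz":0,"ax":0,"ay":0,"az":0},{"jaw":0.5,"tx":2,"ty":-12,"tz":-1,"ax":0,"ay":0,"az":0},{"jaw":0.5,"tx":3,"ty":-17.5,"tz":-4,"ax":0,"ay":0,"az":0},{"jaw":0.5,"tx":3.9,"ty":-21.5,"tz":-8,"ax":0,"ay":0,"az":0},{"jaw":0.5,"tx":3.9,"ty":-21.5,"tz":-13.5,"ax":0,"ay":0,"az":0},{"jaw":0.5,"tx":3.9,"ty":-21.5,"tz":-18,"ax":0,"ay":0,"az":0},{"jaw":0.5,"tx":3.9,"ty":-21.5,"tz":-21,"ax":0,"ay":0,"az":0},{"jaw":0.5,"tx":3.9,"ty":-21.5,"tz":-22.5,"ax":0,"ay":0,"az":0},{"jaw":0.5,"tx":3.9,"ty":-21.5,"tz":-23.4,"ax":0,"ay":0,"az":0},{"jaw":0.5,"tx":3.9,"ty":-21.5,"tz":-23.4,"ax":0,"ay":0,"az":0}]'; python3 - <<'E'
from pts import *
im=manip.get_image("wrist"); P,uv,c=cloud(im); w=white(c); cv2.imwrite("pics/w1.png",im['pixels'])
print('plate',rect(P,(.551,.068),.1,.007,.018,w),manip.get_state()['position'],manip.get_state()['contact_force'])
E
```

```text
clock: 3.38
position: [0.5566, -0.0308, -0.0024]
ee_rot: [0.0, 0.687, 0.727, 0.0]
contact_force: [0.1, 0.6, -0.5]
width: 0.064
gripper_force: 0.0
plate (55402, array([552.5,  41.2]), array([111.1,  86.9]), 2.9, array([0.0118, 0.0129, 0.014 ])) [ 0.5569258  -0.03073036 -0.00193732] [ 0.55010613 -0.46923758  0.68833045]
```

View pics/w1.png

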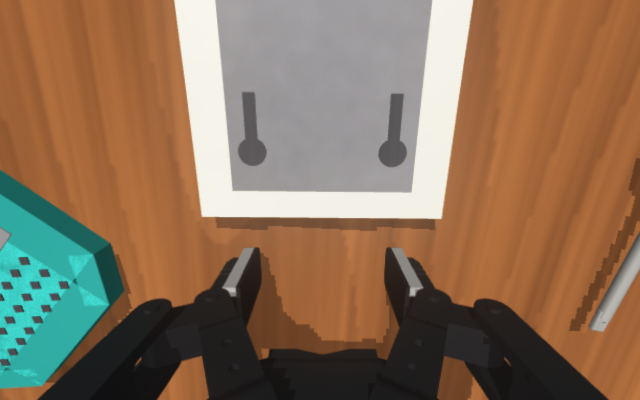

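```bash
python3 -m pendant '[{"jaw":0.5,"tx":-0.05,"ty":1.0,"tz":0,"ax":0,"ay":0,"az":0},{"jaw":0.5,"tx":-0.1,"ty":1.8,"tz":0,"ax":0,"ay":0,"az":0},{"jaw":0.5,"tx":-0.3,"ty":2.6,"tz":0,"ax":0,"ay":0,"az":0.3},{"jaw":0.5,"tx":-0.5,"ty":3.6,"tz":0,"ax":0,"ay":0,"az":0.8},{"jaw":0.5,"tx":-0.8,"ty":4.8,"tz":0,"ax":0,"ay":0,"az":1.3},{"jaw":0.5,"tx":-1.1,"ty":6,"tz":0,"ax":0,"ay":0,"az":1.8},{"jaw":0.5,"tx":-1.4,"ty":7.2,"tz":0,"ax":0,"ay":0,"az":2.3},{"jaw":0.5,"tx":-1.7,"ty":8.4,"tz":0,"ax":0,"ay":0,"az":2.8},{"jaw":0.5,"tx":-2,"ty":9.6,"tz":0,"ax":0,"ay":0,"az":3.2},{"jaw":0.5,"tx":-2.2,"ty":10.4,"tz":0,"ax":0,"ay":0,"az":3.5}]'; cat > plate.py <<'E'
from pts import *; import sys
B=np.array([510.5,280.4]); t=np.radians(96.95); e=np.array([[np.cos(t),np.sin(t)],[-np.sin(t),np.cos(t)]])
s=manip.get_state(); print('tcp',s['position'].round(4),'in bay',(e@(s['position'][:2]*1000-B)).round(1))
for n in sys.argv[1:]:
    P,uv,c=cloud(manip.get_image(n)); w=white(c)
    b=(P[:,:2]*1000-B)@e.T
    m=w&(P[:,2]>.0085)&(P[:,2]<.0145)&(abs(b[:,1])<(59 if b is None else 80))&(b[:,0]>-280)&(b[:,0]<66)
    q=(b[m]).astype(np.float32)
    l=cv2.connectedComponents  # grid clean-up of stray points
    g=np.zeros((400,200),np.uint8); ij=np.c_[q[:,0]+300,q[:,1]+100].astype(int); g[ij[:,0],ij[:,1]]=1
    g=cv2.morphologyEx(g,cv2.MORPH_CLOSE,np.ones((7,7),np.uint8)); g=cv2.morphologyEx(g,cv2.MORPH_OPEN,np.ones((11,11),np.uint8))
    k,lab,st,_=cv2.connectedComponentsWithStats(g); j=1+st[1:,4].argmax(); q=q[lab[ij[:,0],ij[:,1]]==j]
    # rear edge line: min x per y bin
    yb=np.round(q[:,1]/4); R=np.array([[y*4,np.percentile(q[yb==y,0],1)] for y in np.unique(yb) if (yb==y).sum()>5])
    mid=(q[:,1].min()+q[:,1].max())/2; k=abs(R[:,0]-mid)<40; f=np.polyfit(R[k,0],R[k,1],1)
    print(n,len(q),'x',q[:,0].min().round(1),q[:,0].max().round(1),'y',q[:,1].min().round(1),q[:,1].max().round(1),'rear at mid',np.polyval(f,mid).round(1),'tilt deg',-np.degrees(np.arctan(f[0])).round(2),'mar',cv2.minAreaRect(q))
E
python3 plate.py wrist scene side
```

```text
clock: 4.68
position: [0.5338, 0.0744, -0.0027]
ee_rot: [-0.0, 0.664, 0.748, -0.0]
contact_force: [0.8, -2.9, 1.4]
width: 0.0641
gripper_force: 1.0
tcp [ 0.5338  0.0744 -0.0027] in bay [-207.3    1.8]
wrist 59817 x -196.5 -91.7 y -53.8 57.4 rear at mid -194.4 tilt deg -0.15 mar ((-143.96578979492188, 2.052734375), (111.076171875, 104.56739044189453), 89.57148742675781)
scene 380 x -195.0 -54.1 y -54.5 12.0 rear at mid -121.8 tilt deg -65.93 mar ((-118.92658233642578, -39.427764892578125), (150.0079803466797, 52.73856735229492), 23.335058212280273)
side 1651 x -196.9 -54.0 y -52.6 57.0 rear at mid -192.2 tilt deg -1.3 mar ((-125.44970703125, 2.15191650390625), (109.58290100097656, 142.82553100585938), 89.98947143554688)
```

```bash
python3 -m pendant '[{"jaw":0.5,"tx":0,"ty":0.8,"tz":0,"ax":0,"ay":0,"az":0},{"jaw":0.5,"tx":-0.05,"ty":2,"tz":0,"ax":0,"ay":0,"az":0},{"jaw":0.5,"tx":-0.2,"ty":3.3,"tz":0,"ax":0,"ay":0,"az":0},{"jaw":0.5,"tx":-0.35,"ty":4.6,"tz":0,"ax":0,"ay":0,"az":0},{"jaw":0.5,"tx":-0.5,"ty":5.9,"tz":0,"ax":0,"ay":0,"az":0},{"jaw":0.5,"tx":-0.65,"ty":7.2,"tz":0,"ax":0,"ay":0,"az":0},{"jaw":0.5,"tx":-0.8,"ty":8.5,"tz":0,"ax":0,"ay":0,"az":0},{"jaw":0.5,"tx":-0.95,"ty":9.6,"tz":0,"ax":0,"ay":0,"az":0},{"jaw":0.5,"tx":-1.08,"ty":10.6,"tz":0,"ax":0,"ay":0,"az":0},{"jaw":0.5,"tx":-1.16,"ty":11.2,"tz":0,"ax":0,"ay":0,"az":0}]'; python3 plate.py wrist side
```

```text
clock: 6.08
position: [0.5225, 0.1862, -0.0027]
ee_rot: [0.0, 0.664, 0.748, 0.0]
contact_force: [0.4, -0.9, -0.3]
width: 0.0642
gripper_force: 0.4
tcp [ 0.5225  0.1862 -0.0027] in bay [-95.   -0.5]
wrist 41677 x -84.0 20.6 y -56.0 55.3 rear at mid -82.7 tilt deg 0.27 mar ((-31.682151794433594, -0.3548126220703125), (111.27128601074219, 104.50514221191406), 89.9668197631836)
side 2291 x -85.0 58.0 y -55.4 54.9 rear at mid -81.3 tilt deg 1.07 mar ((-13.5098876953125, -0.24470138549804688), (110.2917709350586, 143.04861450195312), 89.93113708496094)
```

```bash
python3 -m pendant '[{"jaw":0.5,"tx":-0.06,"ty":0.5,"tz":0,"ax":0,"ay":0,"az":0},{"jaw":0.5,"tx":-0.1,"ty":0.9,"tz":0,"ax":0,"ay":0,"az":0},{"jaw":0.5,"tx":-0.13,"ty":1.1,"tz":0,"ax":0,"ay":0,"az":0},{"jaw":0.5,"tx":-0.14,"ty":1.2,"tz":0,"ax":0,"ay":0,"az":0},{"jaw":0.5,"tx":-0.14,"ty":1.2,"tz":0,"ax":0,"ay":0,"az":0}]'; python3 -m pendant '[{"jaw":0.5,"tx":-0.01,"ty":0.08,"tz":0,"ax":0,"ay":0,"az":0},{"jaw":0.5,"tx":-0.01,"ty":0.08,"tz":0,"ax":0,"ay":0,"az":0}]';  python3 plate.py wrist
```

```text
clock: 6.8
position: [0.5212, 0.1977, -0.0026]
ee_rot: [-0.0, 0.664, 0.748, 0.0]
contact_force: [0.4, -0.5, 0.3]
width: 0.0639
gripper_force: 0.1
clock: 7.05
position: [0.5212, 0.1983, -0.0027]
ee_rot: [0.0, 0.664, 0.748, 0.0]
contact_force: [-0.8, -0.5, -0.1]
width: 0.0643
gripper_force: 0.4
tcp [ 0.5212  0.1983 -0.0027] in bay [-82.7  -0.6]
wrist 38191 x -71.7 32.9 y -56.2 55.0 rear at mid -70.5 tilt deg 0.07 mar ((-19.385692596435547, -0.5997810363769531), (111.18872833251953, 104.52405548095703), 89.8685073852539)
```

Nearly home; I'll creep in until the back wall pushes back.

```bash
python3 -m pendant '[{"jaw":0.5,"tx":-0.01,"ty":0.06,"tz":0,"ax":0,"ay":0,"az":0},{"jaw":0.5,"tx":-0.01,"ty":0.12,"tz":0,"ax":0,"ay":0,"az":0},{"jaw":0.5,"tx":-0.01,"ty":0.12,"tz":0,"ax":0,"ay":0,"az":0}]'|grep -E "posi|cont"; python3 -m pendant '[{"jaw":0.5,"tx":-0.01,"ty":0.06,"tz":0,"ax":0,"ay":0,"az":0},{"jaw":0.5,"tx":-0.01,"ty":0.06,"tz":0,"ax":0,"ay":0,"az":0}]'|grep -E "posi|cont"
```

```text
position: [0.521, 0.1996, -0.0027]
contact_force: [0.7, -0.7, -0.0]
position: [0.5209, 0.2002, -0.0027]
contact_force: [0.6, -1.8, 0.6]
```

```bash
for i in 1 2 3; do python3 -m pendant '[{"jaw":0.5,"tx":-0.01,"ty":0.06,"tz":0,"ax":0,"ay":0,"az":0},{"jaw":0.5,"tx":-0.01,"ty":0.06,"tz":0,"ax":0,"ay":0,"az":0}]'|grep -E "posi|cont"; done; python3 plate.py wrist
```

```text
position: [0.5209, 0.2004, -0.0026]
contact_force: [0.9, -3.4, 1.3]
position: [0.521, 0.2005, -0.0026]
contact_force: [1.9, -4.5, 1.5]
position: [0.5211, 0.2005, -0.0026]
contact_force: [1.6, -8.6, 1.3]
tcp [ 0.5211  0.2005 -0.0026] in bay [-80.6  -0.9]
wrist 37363 x -69.7 34.8 y -56.4 54.9 rear at mid -68.4 tilt deg -0.04 mar ((-17.365489959716797, -0.7137336730957031), (111.26416015625, 104.4661636352539), 89.84022521972656)
```

```bash
python3 -m pendant '[{"jaw":0.5,"tx":0.1,"ty":-1.5,"tz":0,"ax":0,"ay":0,"az":0},{"jaw":0.5,"tx":0.3,"ty":-4,"tz":0,"ax":0,"ay":0,"az":0},{"jaw":0.5,"tx":0.3,"ty":-6,"tz":5,"ax":0,"ay":0,"az":0},{"jaw":0.5,"tx":0.3,"ty":-9,"tz":10,"ax":0,"ay":0,"az":0},{"jaw":0.5,"tx":0.3,"ty":-12,"tz":15,"ax":0,"ay":0,"az":0},{"jaw":0.5,"tx":0.3,"ty":-16,"tz":19.5,"ax":0,"ay":0,"az":0},{"jaw":0.5,"tx":0.3,"ty":-20,"tz":24,"ax":0,"ay":0,"az":0},{"jaw":0.5,"tx":0.5,"ty":-26,"tz":25,"ax":0,"ay":0,"az":0},{"jaw":0.5,"tx":0.7,"ty":-32,"tz":25,"ax":0,"ay":0,"az":0},{"jaw":0.5,"tx":0.9,"ty":-38,"tz":25,"ax":0,"ay":0,"az":0}]'; python3 -m pendant '[{"jaw":0.5,"tx":0,"ty":-6,"tz":0,"ax":0,"ay":0,"az":0},{"jaw":0.5,"tx":0,"ty":-9,"tz":0,"ax":0,"ay":0,"az":0},{"jaw":0.5,"tx":0,"ty":-9,"tz":0,"ax":0,"ay":0,"az":0}]'; python3 - <<'E'
from pts import *; import pickle
im=manip.get_image("wrist"); pickle.dump(im,open("wrist2.pkl","wb")); cv2.imwrite("pics/w2.png",im['pixels'])
E
python3 plate.py side
```

```text
clock: 9.78
position: [0.5294, -0.1795, 0.2477]
ee_rot: [0.0, 0.664, 0.748, 0.001]
contact_force: [0.8, -0.6, 0.7]
width: 0.064
gripper_force: 0.0
clock: 10.15
position: [0.5292, -0.2702, 0.2465]
ee_rot: [-0.0, 0.665, 0.746, 0.0]
contact_force: [0.3, 0.8, -0.5]
width: 0.0637
gripper_force: 0.0
tcp [ 0.5292 -0.2684  0.2467] in bay [-547.1   47.9]
side 1825 x -70.4 64.9 y -55.6 54.8 rear at mid -67.1 tilt deg -1.81 mar ((-2.7830886840820312, -0.3728828430175781), (135.3107147216797, 110.4066390991211), 0.002028537215664983)
```

View pics/w2.png

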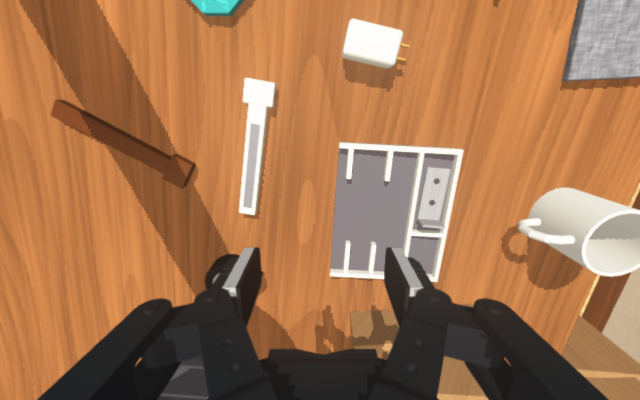

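The wrist view shows the antenna upright at (255,150), with its knuckle at (258,93) and tip at (248,210). The tray is at (395,212): its pocket walls are at the top (350 and 388, y≈165) and its narrow part at the bottom (347 and 373, y≈255). Both point the same way.

```bash
cat > ant.py <<'E'
from pts import *; import pickle,sys
def ant(P,w,c=(.445,-.25),zl=.009,zh=.019,r=.1,half=.04):
    m=w&(P[:,2]>zl)&(P[:,2]<zh)&(abs(P[:,0]-c[0])<half)&(np.hypot(*(P[:,:2]-c).T)<r); q=(P[m,:2]*1000).astype(np.float32)
    R=cv2.minAreaRect(q); print('ant',len(q),R,np.median(P[m,2]))
    b=cv2.boxPoints(R); L=[b[1]-b[0],b[2]-b[1]]; d=max(L,key=np.linalg.norm); d=d/np.linalg.norm(d); d*=-np.sign(d[1])
    print('centre',np.round(R[0],1),'heading',np.degrees(np.arctan2(d[1],d[0])).round(2)); return R[0],d
def tray(P,w,c=np.array([.61,-.33]),th=-86.):
    for _ in range(6):
        t=np.radians(th); e=np.array([[np.cos(t),np.sin(t)],[-np.sin(t),np.cos(t)]])
        m=w&(P[:,2]>.0105)&(P[:,2]<.018); B=(P[m,:2]-c)@e.T*1000
        def s(x0,x1,y0,y1): return B[(B[:,0]>x0)&(B[:,0]<x1)&(B[:,1]>y0)&(B[:,1]<y1)]
        w0=s(-86,86,50,76); p=np.polyfit(w0[:,0],w0[:,1],1)
        A=s(-82,-54,-38,-10);C=s(-82,-54,10,38);D=s(50,82,-34,-4);E=s(50,82,4,34)
        N=s(-40-60,-80,-38,48) ; N=N[N[:,0]<-86]; S=s(80,105,-38,48); S=S[S[:,0]>86]
        md=lambda a,i:(np.percentile(a[:,i],3)+np.percentile(a[:,i],97))/2
        ys=[md(A,1),md(C,1),md(D,1),md(E,1)]; xs=[md(N,0),md(S,0)]
        th+=np.degrees(p[0]); dy=np.mean(ys); dx=np.mean(xs); c=c+np.array([dx,dy])/1000@e
    print('tray',np.round(c*1000,1),'th',round(th,2),'walls y',np.round(ys,1),'wall62',w0[:,1].mean().round(1),'ends',np.round(xs,1),'top z',np.median(P[m,2][(abs(B[:,0])<95)&(abs(B[:,1])<80)]))
    return c,th
if __name__=="__main__":
    P,uv,c=cloud(pickle.load(open("wrist2.pkl","rb"))); w=white(c)
    ant(P,P[:,0]<9)
    for g in ([.615,-.325],[.61,-.33]): tray(P,w,np.array(g))
    ij=(abs(P[:,0]-.5)<.02)&(abs(P[:,1]+.2)<.03); print('table',np.median(P[ij,2]))
E
python3 ant.py
```

```text
ant 2726 ((439.09765625, -258.0195617675781), (170.21702575683594, 36.1098518371582), 86.20249938964844) 0.014707339227938626
centre [ 439.1 -258. ] heading -93.8Traceback (most recent call last):
  File "ant.py", line 23, in <module>
    for g in ([.615,-.325],[.61,-.33]): tray(P,w,np.array(g))
                                        ~~~~^^^^^^^^^^^^^^^^^
  File "ant.py", line 16, in tray
    ys=[md(A,1),md(C,1),md(D,1),md(E,1)]; xs=[md(N,0),md(S,0)]
        ~~^^^^^
  File "ant.py", line 15, in <lambda>
    md=lambda a,i:(np.percentile(a[:,i],3)+np.percentile(a[:,i],97))/2
                   ~~~~~~~~~~~~~^^^^^^^^^^
    return _quantile_unchecked(
        a, q, axis, out, overwrite_input, method, keepdims, weights)
    return _ureduce(a,
                    func=_quantile_ureduce_func,
    ...<5 lines>...
                    overwrite_input=overwrite_input,
                    method=method)
    r = func(a, **kwargs)
    result = _quantile(arr,
                       quantiles=q,
    ...<2 lines>...
                       out=out,
                       weights=wgt)
    slices_having_nans = np.isnan(arr[-1, ...])
                                  ~~~^^^^^^^^^
IndexError: index -1 is out of bounds for axis 0 with size 0
```

```bash
python3 - <<'E'
from ant import *
im=pickle.load(open("wrist2.pkl","rb")); P,uv,c=cloud(im); w=white(c)
g=ray(im,[[350,163],[388,165],[347,256],[373,258]],.014)[:,:2]; print(g.round(3))
p,n=g[:2].mean(0),g[2:].mean(0); d=(n-p)/np.linalg.norm(n-p); th=np.degrees(np.arctan2(d[1],d[0])); print(th)
print(p,n)
tray(P,w,p+d*.0695,th)
E
```

```text
[[ 0.563 -0.259]
 [ 0.612 -0.256]
 [ 0.578 -0.391]
 [ 0.615 -0.39 ]]
-86.22868011317263
[ 0.5876977  -0.25744044] [ 0.59644021 -0.3900691 ]
tray [ 591.8 -327.2] th -86.02 walls y [-24.2  25.7 -18.7  17.2] wall62 64.6 ends [-91.2  91.2] top z 0.014540157751983335
```

```bash
python3 -m pendant '[{"jaw":0.5,"tx":-3,"ty":0.3,"tz":-3,"ax":0,"ay":0,"az":-3.5},{"jaw":0.5,"tx":-6,"ty":0.7,"tz":-8,"ax":0,"ay":0,"az":-7},{"jaw":0.5,"tx":-8,"ty":1,"tz":-13,"ax":0,"ay":0,"az":-10.4},{"jaw":0.5,"tx":-9,"ty":1,"tz":-18,"ax":0,"ay":0,"az":-10.4},{"jaw":0.5,"tx":-9,"ty":1,"tz":-20,"ax":0,"ay":0,"az":-10.4},{"jaw":0.5,"tx":-9,"ty":1,"tz":-20,"ax":0,"ay":0,"az":-10.4}]'; python3 - <<'E'
from ant import *
s=manip.get_state(); r=s['ee_rot']; print('err xy mm',439.1-s['position'][0]*1000,-258-s['position'][1]*1000,s['position'][2],'yaw',np.degrees(2*np.arctan2(r[2],r[1])),s['qpos'].round(2))
E
```

```text
clock: 11.0
position: [0.4386, -0.2557, 0.0462]
ee_rot: [-0.002, 0.729, 0.685, 0.0]
contact_force: [-0.5, -1.6, 0.8]
width: 0.0641
gripper_force: 0.0
err xy mm 0.46467504275051397 -2.2797940594185206 0.046231535820918775 yaw 86.44228488231028 [-0.67  0.36  1.91  0.    0.88 -0.6 ]
```

```bash
python3 -m pendant '[{"jaw":0.5,"tx":0,"ty":-0.2,"tz":-2.2,"ax":0,"ay":0,"az":-0.2},{"jaw":0.5,"tx":0,"ty":-0.2,"tz":-3.8,"ax":0,"ay":0,"az":-0.2},{"jaw":0.5,"tx":0,"ty":-0.2,"tz":-4.3,"ax":0,"ay":0,"az":-0.2},{"jaw":0.5,"tx":0,"ty":-0.2,"tz":-4.3,"ax":0,"ay":0,"az":-0.2},{"jaw":-0.6,"tx":0,"ty":-0.2,"tz":-4.3,"ax":0,"ay":0,"az":-0.2},{"jaw":-0.6,"tx":0,"ty":-0.2,"tz":-4.3,"ax":0,"ay":0,"az":-0.2},{"jaw":-0.7,"tx":0,"ty":-0.2,"tz":-4.3,"ax":0,"ay":0,"az":-0.2},{"jaw":-0.7,"tx":0,"ty":-0.2,"tz":-4.3,"ax":0,"ay":0,"az":-0.2}]' 30
```

```text
clock: 12.0
position: [0.44, -0.2603, 0.005]
ee_rot: [0.001, 0.73, 0.683, 0.0]
contact_force: [-0.0, 0.2, 6.0]
width: 0.0214
gripper_force: 30.5
```

```bash
python3 -m pendant '[{"jaw":-0.7,"tx":0,"ty":0,"tz":1,"ax":0,"ay":0,"az":0},{"jaw":-0.7,"tx":0,"ty":0,"tz":3.5,"ax":0,"ay":0,"az":0},{"jaw":-0.7,"tx":1,"ty":-0.3,"tz":7,"ax":0,"ay":0,"az":0},{"jaw":-0.7,"tx":4,"ty":-2,"tz":8,"ax":0,"ay":0,"az":2},{"jaw":-0.7,"tx":8,"ty":-3.7,"tz":8,"ax":0,"ay":0,"az":4.5},{"jaw":-0.7,"tx":12,"ty":-5.5,"tz":8,"ax":0,"ay":0,"az":7},{"jaw":-0.7,"tx":14.5,"ty":-6.6,"tz":8,"ax":0,"ay":0,"az":7.8},{"jaw":-0.7,"tx":15.2,"ty":-6.9,"tz":8,"ax":0,"ay":0,"az":7.8},{"jaw":-0.7,"tx":15.2,"ty":-6.9,"tz":8,"ax":0,"ay":0,"az":7.8}]'; cat > held.py <<'E'
from pts import *; import sys,pickle
T=np.array([591.8,-327.2]); t=np.radians(-86.02); e=np.array([[np.cos(t),np.sin(t)],[-np.sin(t),np.cos(t)]])
s=manip.get_state(); z0=s['position'][2]; r=s['ee_rot']; print('tcp in tray',(e@(s['position'][:2]*1000-T)).round(1),z0.round(4),'yaw',np.degrees(2*np.arctan2(r[2],r[1])).round(2))
lo,hi=map(float,sys.argv[1:3])
for n in sys.argv[3:]:
    im=manip.get_image(n); cv2.imwrite(f"pics/{n}_{s['clock']:.2f}.png",im['pixels'])
    P,uv,c=cloud(im); w=white(c); b=(P[:,:2]*1000-T)@e.T
    m=w&(P[:,2]>lo)&(P[:,2]<hi)&(abs(b[:,0])<110)&(abs(b[:,1])<30)
    q=b[m]; z=P[m,2]
    if len(q)<10: print(n,'none'); continue
    print(n,len(q),'x',np.percentile(q[:,0],[.5,99.5]).round(1))
    for nm,k in(("knuckle",q[:,0]<-62),("blade",(q[:,0]>-50)&(q[:,0]<-15)),("tipend",(q[:,0]>40)&(q[:,0]<80))):
        if k.sum()>5: print('  ',nm,k.sum(),'y',np.percentile(q[k,1],[2,98]).round(1),'z',np.median(z[k]).round(4))
E
python3 held.py .06 .12 wrist side scene
```

```text
clock: 13.12
position: [0.5908, -0.3286, 0.084]
ee_rot: [-0.001, 0.682, 0.731, -0.0]
contact_force: [-1.0, 0.4, -1.1]
width: 0.021
gripper_force: 29.8
tcp in tray [ 1.3 -1.1] 0.084 yaw 93.96
wrist 13022 x [-84.9  51.2]
   knuckle 4584 y [-18.5  15.5] z 0.0935
   blade 3181 y [-11.7   9.1] z 0.0936
   tipend 364 y [-11.2   9.8] z 0.0933
side 203 x [-89.4  39. ]
   knuckle 106 y [-19.5  14.5] z 0.0921
   blade 38 y [-11.9   8.5] z 0.0941
scene 832 x [-84.1  85.4]
   knuckle 189 y [-18.1  16.7] z 0.0929
   blade 50 y [ 6.6 11.1] z 0.0864
   tipend 220 y [-10.   11.9] z 0.092
```

```bash
python3 -m pendant '[{"jaw":-0.7,"tx":0.12,"ty":0,"tz":-3,"ax":0,"ay":0,"az":0},{"jaw":-0.7,"tx":0.12,"ty":0,"tz":-5,"ax":0,"ay":0,"az":0},{"jaw":-0.7,"tx":0.12,"ty":0,"tz":-6,"ax":0,"ay":0,"az":0},{"jaw":-0.7,"tx":0.12,"ty":0,"tz":-6.6,"ax":0,"ay":0,"az":0},{"jaw":-0.7,"tx":0.12,"ty":0,"tz":-7,"ax":0,"ay":0,"az":0},{"jaw":-0.7,"tx":0.12,"ty":0,"tz":-7.2,"ax":0,"ay":0,"az":0},{"jaw":-0.7,"tx":0.12,"ty":0,"tz":-7.2,"ax":0,"ay":0,"az":0}]'; python3 held.py .0165 .03 wrist
```

```text
clock: 14.15
position: [0.593, -0.3291, 0.0126]
ee_rot: [0.0, 0.682, 0.731, 0.0]
contact_force: [0.2, -0.0, -0.1]
width: 0.021
gripper_force: 29.8
tcp in tray [2.  1.1] 0.0126 yaw 93.97
wrist 12969 x [-84.2  51.9]
   knuckle 4439 y [-16.5  17.6] z 0.0221
   blade 3201 y [-9.6 11.2] z 0.0222
   tipend 374 y [-9.1 11.9] z 0.0221
```

```bash
python3 -m pendant '[{"jaw":-0.7,"tx":0,"ty":0.05,"tz":-0.15,"ax":0,"ay":0,"az":0},{"jaw":-0.7,"tx":0,"ty":0.05,"tz":-0.3,"ax":0,"ay":0,"az":0},{"jaw":-0.7,"tx":0,"ty":0.05,"tz":-0.3,"ax":0,"ay":0,"az":0}]'|grep -E "posi|cont";for i in 1 2; do python3 -m pendant '[{"jaw":-0.7,"tx":0,"ty":0,"tz":-0.06,"ax":0,"ay":0,"az":0},{"jaw":-0.7,"tx":0,"ty":0,"tz":-0.06,"ax":0,"ay":0,"az":0}]'|grep -E "posi|cont"; done; python3 held.py .0125 .03 wrist
```

```text
position: [0.5928, -0.3285, 0.0092]
contact_force: [-0.7, -0.4, 0.2]
position: [0.5928, -0.3285, 0.0091]
contact_force: [-0.2, 0.7, 3.1]
position: [0.5928, -0.3285, 0.0091]
contact_force: [-1.6, 1.6, 6.1]
tcp in tray [1.4 0.9] 0.0091 yaw 93.97
wrist 17905 x [-94.5  52.9]
   knuckle 8637 y [-26.5  28.2] z 0.0175
   blade 3197 y [-9.7 11.1] z 0.0187
   tipend 574 y [-16.   18.2] z 0.0181
```

```bash
python3 -m pendant '[{"jaw":-0.7,"tx":0,"ty":0,"tz":0.1,"ax":0,"ay":0,"az":0},{"jaw":-0.42,"tx":0,"ty":0,"tz":0.1,"ax":0,"ay":0,"az":0},{"jaw":-0.3,"tx":0,"ty":0,"tz":0.1,"ax":0,"ay":0,"az":0},{"jaw":-0.1,"tx":0,"ty":0,"tz":0.1,"ax":0,"ay":0,"az":0},{"jaw":-0.1,"tx":0,"ty":0,"tz":0.1,"ax":0,"ay":0,"az":0},{"jaw":-0.1,"tx":0,"ty":0,"tz":0.1,"ax":0,"ay":0,"az":0}]'; python3 held.py .0125 .03 wrist
```

```text
clock: 15.88
position: [0.5928, -0.3285, 0.0091]
ee_rot: [0.0, 0.682, 0.731, 0.0]
contact_force: [0.4, 0.5, 0.1]
width: 0.0386
gripper_force: 0.0
tcp in tray [1.4 0.9] 0.0091 yaw 93.97
wrist 18490 x [-94.5  53.8]
   knuckle 8622 y [-26.6  28.2] z 0.0174
   blade 3203 y [-9.7 11.1] z 0.0187
   tipend 819 y [-20.8  20.1] z 0.0152
```

Released; retreat upward and verify everything.

```bash
python3 -m pendant '[{"jaw":-0.1,"tx":0,"ty":0,"tz":1,"ax":0,"ay":0,"az":0},{"jaw":-0.1,"tx":0,"ty":0,"tz":3,"ax":0,"ay":0,"az":0},{"jaw":-0.1,"tx":0,"ty":0,"tz":7,"ax":0,"ay":0,"az":0},{"jaw":-0.1,"tx":0,"ty":2,"tz":12,"ax":0,"ay":0,"az":0},{"jaw":-0.1,"tx":-3,"ty":5,"tz":17,"ax":0,"ay":0,"az":0},{"jaw":-0.1,"tx":-7,"ty":7,"tz":21,"ax":0,"ay":0,"az":0},{"jaw":-0.1,"tx":-7,"ty":7,"tz":21,"ax":0,"ay":0,"az":0}]'; python3 held.py .0165 .03 wrist; python3 plate.py side; python3 - <<'E'
import cv2,glob,os
from rig import manip
f=max(glob.glob("pics/wrist_*.png"),key=os.path.getmtime); a=cv2.imread(f)
b=manip.get_image("scene")['pixels']
cv2.imwrite("pics/end.png",cv2.vconcat([cv2.resize(a,(480,300)),cv2.resize(b,(480,300))]))
E
```

```text
clock: 16.8
position: [0.5223, -0.2579, 0.2245]
ee_rot: [0.004, 0.682, 0.731, 0.001]
contact_force: [0.3, -0.6, -0.9]
width: 0.038
gripper_force: 0.0
tcp in tray [-73.9 -64.5] 0.2245 yaw 94.0
wrist 1720 x [-84.8  29.9]
   knuckle 570 y [-17.2  17.3] z 0.0185
   blade 460 y [-9.8 10.9] z 0.0187
tcp [ 0.523  -0.2585  0.2222] in bay [-536.4   52.8]
side 1815 x -70.9 66.0 y -59.8 54.9 rear at mid -67.2 tilt deg -0.95 mar ((-2.1698150634765625, -2.607501983642578), (136.22154235839844, 114.9343490600586), 0.7138664126396179)
```

View pics/end.png

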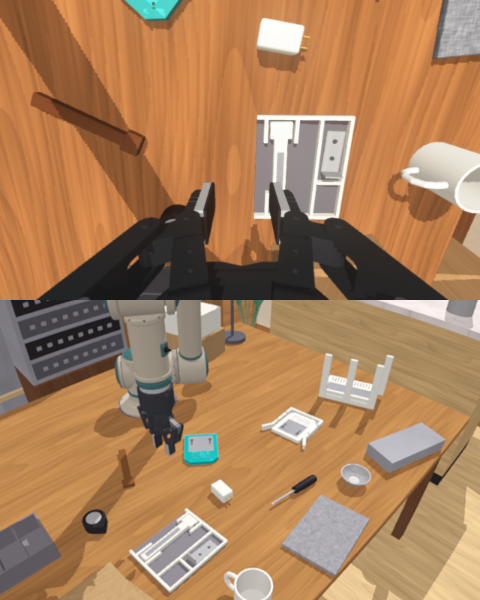

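The final picture shows the antenna lying in the trough with its knuckle in the pocket (280,130 in the upper view) and the plate seated in the bay (293,426 in the lower view). Nothing else has moved.

```bash
python3 -c "
from rig import manip
print(manip.sign_off())"
```

```text
the job is handed in; nothing more can be done
None
```

The job is handed in at about 17 s on the robot's clock: the plate is fully home against the bay's back wall, the antenna lies flat in the trough with its knuckle in the wide pocket, and nothing else was moved.

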